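# Put the mills, spice jars and grater blade back in their places

### The job

Tidy the kitchen island: stand both pepper mills upright on the round wooden tray, put one spice jar upright into each of the two bays of the small wooden bin, and slide the grater blade upright, edge first, down between the guides of its grey holder until it is fully home. Do not knock over any mill or jar, leave the bowl of moss and the oil bottle where they are, and let go of everything at the end.

Things in the scene. Friction and masses are not known exactly. Their poses are not given: they have to be found in the camera images.
- mill_a: turned brown wooden pepper mill with a steel knob, upright, round, 128 mm tall, 0.2 kg. Foot 48 mm across, waist 34 mm at 55 mm up, straight head 42 mm across from 82 to 112 mm up (grip here), steel knob 18 mm across above. Origin: centre of its underside; z up its axis. The two mills are alike. Stands loose on the counter.
- mill_b: turned brown wooden pepper mill with a steel knob, upright, round, 128 mm tall, 0.2 kg. Foot 48 mm across, waist 34 mm at 55 mm up, straight head 42 mm across from 82 to 112 mm up (grip here), steel knob 18 mm across above. Origin: centre of its underside; z up its axis. The two mills are alike. Stands loose on the counter.
- jar_a: small white ceramic spice jar with a cork lid as wide as the jar, standing upright: a plain cylinder 44 mm across, 72 mm tall (the cork is the top 20 mm), 0.16 kg. Origin: centre of its underside; z up its axis. The two jars are alike. Stands loose on the counter.
- jar_b: small white ceramic spice jar with a cork lid as wide as the jar, standing upright: a plain cylinder 44 mm across, 72 mm tall (the cork is the top 20 mm), 0.16 kg. Origin: centre of its underside; z up its axis. The two jars are alike. Stands loose on the counter.
- blade: upright steel grater blade, 84 mm wide (y), 4 thick (x), 90 tall, 0.14 kg; black handle bar on top 14 thick (x), 64 long (y), 86 to 112 above the lower edge: grip across it at its middle. Origin: middle of lower edge, z up; both ends and faces alike. Starts in the 7 mm slot of a fixed wooden drying rack (80 x 110, 46 high, centred on and turned with it), lower edge at z = 10 mm: lift straight up.
- tray: round dark-wood tray, fixed: 170 mm across outside, 160 mm inside, its floor 10 mm above the counter, its rim 18 mm above the counter. Room for both mills side by side. Origin: centre of its underside, on the counter.
- jar_bin: small open wooden bin, fixed, 74 mm (x) by 143 mm (y), walls 30 mm high and 5 mm thick, floor 5 mm thick, with one 5 mm dividing wall across the middle: two bays, each 64 x 64 mm inside, centred 34.5 mm either side of the origin along its y. One jar to a bay. Origin: centre of its underside, on the counter.
- blade_holder: fixed grey holder: base 70 (x) x 130 mm (y), 12 thick; at each y end an upright channel, open to the other, 8 wide (x), from z = 12 to 64, end walls 90 apart (y); above, to z = 78, lead-ins flare to 28 (x) and 106 (y). Blade goes between, width along y; fully home its lower edge rests on the base at the middle, z = 12. Nothing between the channels. Origin: centre of underside, on the counter.
- bowl: bystander: white bowl of green moss, 150 mm across, about 85 mm high with the moss, loose, beyond the work. Leave it alone. Origin: centre of its underside.
- oil_bottle: bystander: green glass oil bottle, 64 mm across, 150 mm tall, loose, beyond the work. Leave it alone. Origin: centre of its underside.
Things that resemble listed ones, but are neither listed nor needed, are in the scene too. What is shaped like the jar_a but purple or yellow is not meant.

How it is judged (in metres and radians):
At the end, for the whole second after the job is handed in: Each mill upright on the tray floor, within 60 mm of its centre; one jar upright on the floor of each bay, within 14 mm of its middle; blade in the guides, within 4 mm of fully home, 6 mm of the middle, upright and in line within 0.12 rad; all released and at rest (horizontal distance between each of mill_a, mill_b and tray below 0.06 m and z of mill_a in the frame of tray between 0.006 and 0.014 m and angle between each of mill_a, mill_b, jar_a, jar_b's own z axis and vertical below 0.1 rad and linear speed of each of mill_a, mill_b, jar_a, jar_b, blade below 0.02 m/s and angular speed of each of mill_a, mill_b, jar_a, jar_b, blade below 0.15 rad/s and z of mill_b in the frame of tray between 0.006 and 0.014 m and z of jar_a in the frame of jar_bin between 0.001 and 0.01 m and z of jar_b in the frame of jar_bin between 0.001 and 0.01 m and (((x of jar_a in the frame of jar_bin between -0.014 and 0.014 m and y of jar_a in the frame of jar_bin between 0.02 and 0.049 m) and (x of jar_b in the frame of jar_bin between -0.014 and 0.014 m and y of jar_b in the frame of jar_bin between -0.049 and -0.02 m)) or ((x of jar_a in the frame of jar_bin between -0.014 and 0.014 m and y of jar_a in the frame of jar_bin between -0.049 and -0.02 m) and (x of jar_b in the frame of jar_bin between -0.014 and 0.014 m and y of jar_b in the frame of jar_bin between 0.02 and 0.049 m))) and z of blade in the frame of blade_holder between 0.008 and 0.016 m and x of blade in the frame of blade_holder between -0.005 and 0.005 m and y of blade in the frame of blade_holder between -0.006 and 0.006 m and angle between blade's own z axis and vertical below 0.12 rad and angle between the y axis of blade and the y axis of blade_holder, either way round below 0.12 rad); the robot touches nothing.
It fails at once if a mill or a jar is knocked over (angle between any of mill_a, mill_b, jar_a, jar_b's own z axis and vertical above 0.8 rad).
It fails at once if the bowl of moss is shifted by more than 3 cm (distance of bowl from where it was at the start of the episode above 0.03 m).
It fails at once if the oil bottle is shifted by more than 3 cm (distance of oil_bottle from where it was at the start of the episode above 0.03 m).
It also fails if it takes over 134 s, if anything falls off the work surface, if the arm or the gripper's body presses on something with over 40 N, if the wrist force passes 120 N, or if a joint passes its speed limit or range.

### The arm

A 7-joint arm with a two-finger parallel gripper is mounted at the origin on the work surface. World frame = base frame: x ahead of the robot, y to its left, z up, the work surface at z = 0. Lengths are in m, angles in degrees, forces in N, time in s.
With the tool pointing down it reaches from about 0.35 to 0.775 m from the base axis. Payload 3.1 kg.
Tool frame: the origin (TCP) lies on the centre line of the jaws, within the pads' length; the fingertips stand 17 mm ahead of it and the grasp point (between the pads) lies 2 mm behind it (robot.tip_reach is the distance from the TCP to the fingertips, in m); z points along the fingers, y is the direction in which the jaws open and shut (so a half turn about z gives the same grasp; the last joint's range is limited). The gripper opens to 85 mm and grips with 20 to 120 N. Pads are 22 mm wide; open, the fingers measure 114 mm over their backs; the gripper's body (76 mm by 85 mm) begins 54 mm behind the grasp point. The pads swing forward as they close: fully open they stand 13 mm farther back than shut.
Start: joints at [71.752, 17.813, 0.802, 86.603, -0.252, 75.585, -1.558], TCP at [0.15, -0.529, 0.248] pointing down, gripper open.
Joint ranges: [-154.91, 154.91], [-16.99, 109.72], [-72.82, 74.43], [7.12, 147.25], [-82.49, 262.49], [11.32, 116.49], [-174.64, 174.64]. Speed limits (degrees/s): [159.86, 159.86, 180, 180, 180, 180, 180].

### API

Orientations are given as [roll, pitch, yaw] about the fixed x, y, z axes, in that order (R = Rz(yaw) Ry(pitch) Rx(roll)).
In Python, from station import robot, fingers, vision, workorder, recognise gives the robot as it stands. Calls block until the motion is done:
- robot.move_to(position, orientation): joint-space move of the TCP to a pose.
- robot.line_to(position, orientation=None, velocity=0.15, f_stop=None): straight line of the TCP; orientation=None keeps the orientation; velocity is the mean speed in m/s. With f_stop (N) it stops when the force on the tool has changed by that much, and returns True; else False.
- robot.move_j(angles): joint-space move.
- fingers.gripper_to(opening, force=None): opening from 0.0 (shut) to 1.0 (fully open); force is the grip in N (None keeps the last); returns when the fingers have stopped.
- robot.pause(seconds).
- robot.inverse_kinematics(position, orientation): joint angles nearest the present ones, or None.
- vision.grab_frame(name): name is "scene" or "top"; returns the picture (420x560x3 uint8, red, green, blue); there is no depth.
- vision.calibration(name): a dict with "mtx" (3x3 intrinsics, pixels), "extrinsics" (4x4, takes a point from world to camera coordinates). Camera axes: x right, y up, looking along -z (the intrinsics and any distortion apply to the point x, -y, -z); pixel columns grow to the right and rows downward; lengths in m; the calibration is good to about 2 mm. A picture is of the moment at which its call begins. calibration takes no time and is no camera call.
A pose or a line that the arm cannot do raises robot.PlanningError and nothing moves.
- workorder.close_job(): hands the job in, once; it reports no verdict.
Trained networks look in the newest picture that a camera, given by its name, has taken for a name from the list of things; names that differ only in an ending like _2 or _b are one class to them, and where a whole thing is asked for, a point or a joint stands for the part that bears it (a point fixed in the world has none). Each returns a list of dicts, best first, with "p" (0 to 1); they miss things now and then, are a little off and sometimes report something else, mostly with a low value. They report only what shows in the picture. A call takes as long as a camera call. They do not tell look-alikes from the thing itself.
- recognise(label, camera): "rect" ([centre column, centre row, width, height] in pixels, round what is visible of it).
Readings, each from a call of its own:
- robot.current_time_s(): time.
- robot.current_joint_positions(): joint angles.
- robot.current_dq(): joint speeds.
- robot.current_joint_torque(): joint torques, N m.
- robot.current_tool_pos(): TCP position.
- robot.current_eef_rot(): TCP orientation.
- robot.current_contact_force(): force on the tool from outside, world axes, zero at the start.
- robot.current_torque(): the same for the moment, N m.
- robot.current_finger_gap(): opening from 0.0 (shut) to 1.0 (fully open).
Only numpy, scipy, OpenCV 4.12 (cv2) and the standard library are available. Lean on these libraries where they do the work, as an engineer would, in place of code of your own. Each camera call takes 0.05 s, during which the arm holds its last target.

## Working session

There is one attempt and no reset: what is moved stays moved. The work goes in short steps, each a Python script; the robot and the scene stay as the last script left them, time stands still between calls to the robot, and variables do not carry over. Pictures are saved under pics/ and viewed, and the job is handed in when it is done.

```bash
ls; mkdir -p pics; python3 - <<'E'
from station import robot, fingers, vision, workorder, recognise
import cv2, numpy as np
for n in ["scene","top"]:
    im=vision.grab_frame(n); cv2.imwrite(f"pics/{n}0.png",im[:,:,::-1])
    c=vision.calibration(n); print(n,{k:np.round(v,4).tolist() if hasattr(v,'__len__') else v for k,v in c.items()})
    for l in ["mill_a","jar_a","blade","tray","jar_bin","blade_holder","bowl","oil_bottle"]:
        print(l,[(np.round(d["rect"],1).tolist(),round(d["p"],2)) for d in recognise(l,n)])
print(robot.current_time_s())
E
```

```text
pics
scene {'mtx': [[527.4816, 0.0, 284.8407], [0.0, 527.4816, 206.2961], [0.0, 0.0, 1.0]], 'extrinsics': [[0.3177, 0.9482, 0.0089, -0.1613], [-0.6276, 0.2032, 0.7515, 0.3271], [0.7107, -0.2443, 0.6597, -1.8559], [0.0, 0.0, 0.0, 1.0]]}
mill_a [([287.4, 179.2, 15.1, 42.6], 0.89), ([168.9, 174.5, 23.3, 37.6], 0.73)]
jar_a [([200.8, 175.8, 19.9, 27.1], 0.76), ([250.8, 183.7, 15.3, 31.4], 0.62), ([227.4, 171.3, 14.8, 24.0], 0.58), ([221.6, 193.8, 17.2, 31.2], 0.57), ([365.2, 146.3, 17.4, 26.5], 0.53)]
blade [([334.4, 158.2, 29.3, 32.4], 0.76)]
tray [([302.0, 242.1, 67.8, 52.3], 0.63)]
jar_bin [([161.8, 238.2, 49.8, 30.9], 0.67), ([166.8, 176.8, 24.1, 38.5], 0.52)]
blade_holder [([409.4, 178.2, 50.6, 38.9], 0.66)]
bowl [([397.2, 231.4, 65.5, 52.0], 0.76)]
oil_bottle [([239.1, 263.4, 26.1, 60.3], 0.56)]
top {'mtx': [[523.073, 0.0, 282.2672], [0.0, 523.073, 206.1669], [0.0, 0.0, 1.0]], 'extrinsics': [[-0.0265, -0.9996, 0.0123, 0.0059], [0.9966, -0.0255, 0.0778, -0.5316], [-0.0775, 0.0144, 0.9969, -1.293], [0.0, 0.0, 0.0, 1.0]]}
mill_a [([404.4, 279.0, 28.9, 19.8], 0.86), ([274.0, 230.2, 18.0, 19.3], 0.52)]
jar_a [([152.9, 279.4, 25.2, 15.5], 0.93), ([366.6, 276.4, 25.1, 23.4], 0.83), ([310.1, 242.4, 17.4, 18.5], 0.74), ([348.2, 239.6, 20.1, 21.6], 0.72), ([334.2, 274.9, 19.3, 21.9], 0.58)]
blade [([210.1, 245.5, 37.2, 8.4], 0.72)]
tray [([281.9, 152.8, 66.1, 71.2], 0.98)]
jar_bin [([413.0, 198.1, 62.0, 33.1], 0.76)]
blade_holder [([131.7, 206.1, 56.9, 39.8], 0.79)]
bowl [([188.0, 120.9, 68.2, 59.0], 0.94), ([154.2, 280.3, 26.3, 13.2], 0.23)]
oil_bottle [([358.1, 116.4, 31.5, 36.4], 0.94)]
0.9
```

```bash
python3 - <<'E'
import cv2
a=cv2.imread("pics/top0.png"); cv2.imwrite("pics/top0b.png",cv2.resize(a[70:330,80:480],(800,520),interpolation=cv2.INTER_CUBIC))
a=cv2.imread("pics/scene0.png"); cv2.imwrite("pics/scene0b.png",cv2.resize(a[110:320,120:460],(800,494),interpolation=cv2.INTER_CUBIC))
E
```

```text
(no output)
```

View pics/top0b.png

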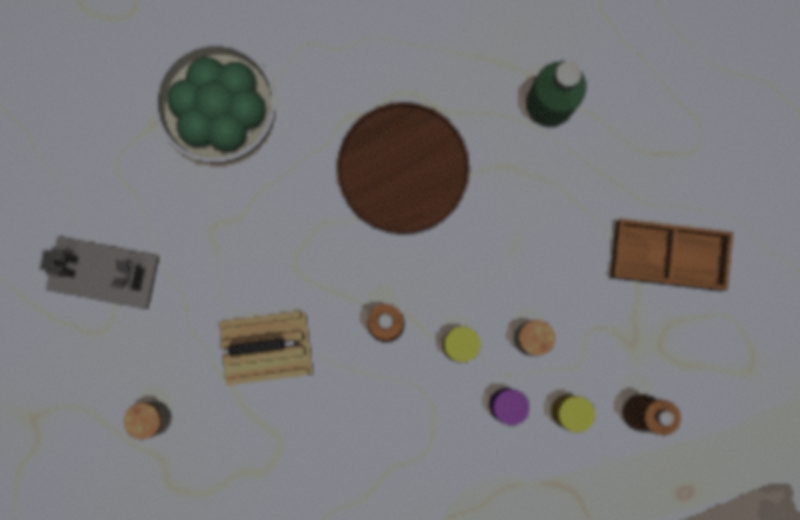

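View pics/scene0b.png

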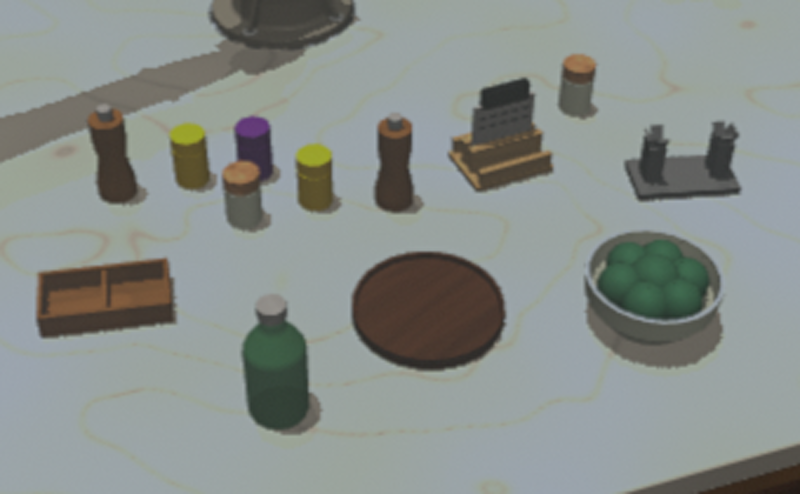

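The top view shows cork jars at full-image pixels of about (151,280) and (348,238), and mills at about (272,231) and (410,278). The three yellow and purple look-alikes sit beside the right-hand mill. The bin is on the right at (415,197), the holder on the left at (131,206), and the tray at (282,154). Next I'll measure these more precisely.

```bash
cat > h.py <<'E'
import numpy as np, cv2
from station import robot, fingers, vision, workorder, recognise
CAL={n:vision.calibration(n) for n in("top","scene")}
def proj(p,n="top"):
    c=CAL[n];p=np.atleast_2d(p);E=np.array(c["extrinsics"]);q=p@E[:3,:3].T+E[:3,3]
    q=q*[1,-1,-1];u=q@np.array(c["mtx"]).T;return u[:,:2]/u[:,2:]
def unproj(uv,z,n="top"):
    c=CAL[n];E=np.array(c["extrinsics"]);d=np.linalg.inv(np.array(c["mtx"]))@[uv[0],uv[1],1]
    d=d*[1,-1,-1];R=E[:3,:3];o=-R.T@E[:3,3];w=R.T@d;return o+w*(z-o[2])/w[2]
E
python3 - <<'E'
from h import *
R={"mill1":((272,231),.12),"mill2":((410,278),.12),"jar1":((151,280),.072),"jar2":((348,238),.072),"tray":((282,153.5),.014),"bin":((415,197.5),.03),"holder":((131,206),.012),"blade":((209,243),.122),"bowl":((188,121),.06),"oil":((363,107),.15),"y1":((311,241.5),.072),"y2":((368,277),.072),"p":((335,273),.072)}
for k,(uv,z) in R.items():
    p=unproj(uv,z); print(k,np.round(p,3),"reach",round(np.hypot(p[0],p[1]),3),"scene px",np.round(proj(p,"scene")[0],1))
im=cv2.imread("pics/top0.png")
def up(c,s,k,name):
    cv2.imwrite(name,cv2.resize(im[c[1]-s[1]:c[1]+s[1],c[0]-s[0]:c[0]+s[0]],None,fx=k,fy=k,interpolation=cv2.INTER_CUBIC))
up((131,206),(40,30),8,"pics/hold.png");up((212,245),(40,30),8,"pics/bl.png");up((415,198),(40,30),8,"pics/bin.png")
E
```

```text
mill1 [0.467 0.019 0.12 ] reach 0.467 scene px [287.  159.7]
mill2 [ 0.35  -0.296  0.12 ] reach 0.459 scene px [165.3 156.6]
jar1 [0.359 0.31  0.072] reach 0.474 scene px [364.9 135.5]
jar2 [ 0.447 -0.163  0.072] reach 0.476 scene px [221.8 181.7]
tray [ 0.666 -0.011  0.014] reach 0.667 scene px [300.3 238.2]
bin [ 0.544 -0.341  0.03 ] reach 0.642 scene px [164.7 229.9]
holder [0.542 0.373 0.012] reach 0.658 scene px [408.7 182. ]
blade [0.443 0.164 0.122] reach 0.473 scene px [332.7 145.1]
bowl [0.745 0.219 0.06 ] reach 0.776 scene px [396.4 226.2]
oil [ 0.746 -0.198  0.15 ] reach 0.771 scene px [235.3 236.9]
y1 [ 0.441 -0.074  0.072] reach 0.447 scene px [252.4 174.3]
y2 [ 0.352 -0.208  0.072] reach 0.409 scene px [198.8 165.1]
p [ 0.364 -0.129  0.072] reach 0.386 scene px [226.7 162.4]
```

View pics/hold.png

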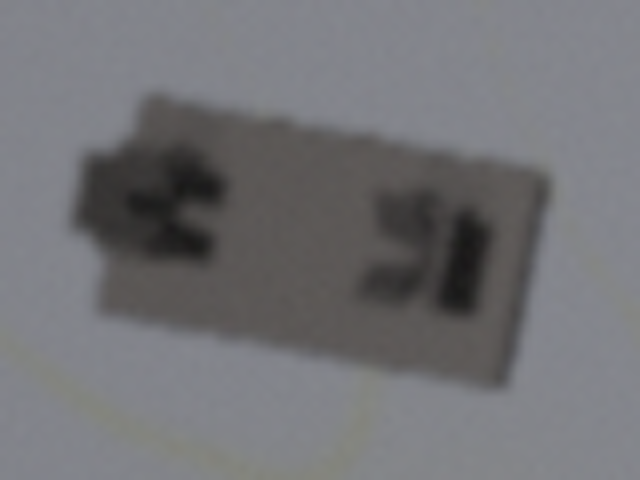

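View pics/bl.png

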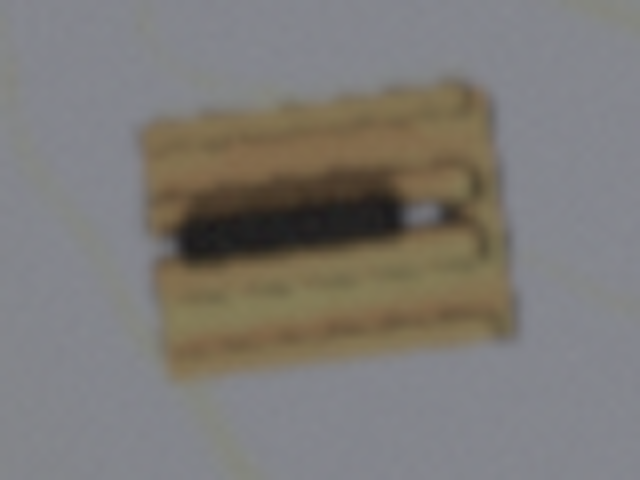

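View pics/bin.png

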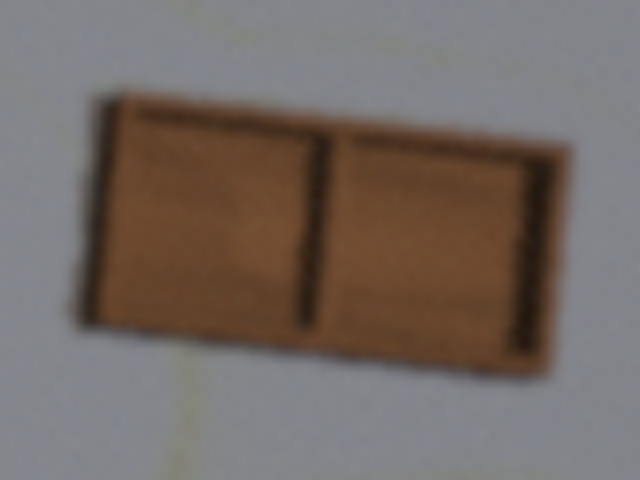

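```bash
cat >> h.py <<'E'
def crop2px(p,o,k=8): return (np.array(p,float)+.5)/k-.5+np.array(o)
def fitrect(corn,o,z,L):  # corn TL,TR,BR,BL in crop; L=(x size,y size); image left=+y, up=+x
    w=np.array([unproj(crop2px(c,o),z)[:2] for c in corn])
    m=np.array([[L[0]/2,L[1]/2],[L[0]/2,-L[1]/2],[-L[0]/2,-L[1]/2],[-L[0]/2,L[1]/2]])
    wc=w.mean(0);a=w-wc;t=np.arctan2((m[:,0]*a[:,1]-m[:,1]*a[:,0]).sum(),(m*a).sum())
    Rm=np.array([[np.cos(t),-np.sin(t)],[np.sin(t),np.cos(t)]])
    return wc,np.degrees(t),np.abs(a-m@Rm.T).max(), [np.linalg.norm(w[i]-w[(i+1)%4]) for i in range(4)]
E
python3 - <<'E'
from h import *
def pr(n,r): print(n,np.round(r[0],4),"yaw",round(r[1],2),"resid",round(r[2],4),np.round(r[3],4))
pr("bin",fitrect([(122,97),(570,148),(547,377),(98,328)],(375,168),.03,(.074,.143)))
pr("holder",fitrect([(148,95),(537,166),(493,383),(100,310)],(91,176),.012,(.07,.13)))
pr("handle",fitrect([(182,213),(400,186),(403,230),(185,258)],(172,215),.122,(.014,.064)))
# discs by colour
im=cv2.imread("pics/top0.png"); hsv=cv2.cvtColor(im,cv2.COLOR_BGR2HSV)
def disc(c,r,z,name):
    x0,y0=c[0]-r,c[1]-r; p=hsv[y0:y0+2*r,x0:x0+2*r]
    m=((p[...,1]>90)&(p[...,2]>75)).astype(np.uint8)
    n,l,s,ce=cv2.connectedComponentsWithStats(m,connectivity=4);i=1+np.argmax(s[1:,4])
    uv=ce[i]+[x0,y0]; w=unproj(uv,z); print(name,np.round(uv,1),s[i],np.round(w,4), "expected d px",round(523/(1.33-z)*.044,1),"scene",np.round(proj(w,"scene")[0],1))
disc((151,280),15,.072,"jar1");disc((348,238),15,.072,"jar2");disc((272,231),15,.112,"mill1");disc((410,278),18,.112,"mill2")
up=lambda c,nm:cv2.imwrite(nm,cv2.resize(im[c[1]-20:c[1]+20,c[0]-25:c[0]+25],None,fx=8,fy=8,interpolation=cv2.INTER_CUBIC))
t=[cv2.resize(im[c[1]-18:c[1]+18,c[0]-24:c[0]+24],None,fx=8,fy=8,interpolation=cv2.INTER_CUBIC) for c in [(151,280),(348,238),(272,231),(408,278)]]
cv2.imwrite("pics/discs.png",np.vstack([np.hstack(t[:2]),np.hstack(t[2:])]))
g=cv2.threshold(cv2.split(cv2.GaussianBlur(im,(3,3),0))[0][110:196,240:325],80,255,cv2.THRESH_BINARY_INV)[1]
n,l,s,ce=cv2.connectedComponentsWithStats(g);i=1+np.argmax(s[1:,4]);print("tray",s[i],ce[i]+[240,110],unproj(ce[i]+[240,110],.014))
E
```

```text
bin [ 0.5447 -0.3442] yaw -7.97 resid 0.0011 [0.1416 0.0726 0.1412 0.0732]
holder [0.5441 0.3741] yaw -11.99 resid 0.0026 [0.1249 0.0696 0.1257 0.0693]
handle [0.4448 0.1662] yaw 5.57 resid 0.0009 [0.063  0.0127 0.063  0.0129]
jar1 [151.  279.9] [  7   6  17  18 240] [0.3597 0.3096 0.072 ] expected d px 18.3 scene [364.9 135.6]
jar2 [347.4 238.4] [  6   8  18  16 228] [ 0.4459 -0.1617  0.072 ] expected d px 18.3 scene [222.2 181.4]
mill1 [272.1 230.8] [  7   6  17  18 191] [0.4675 0.0185 0.112 ] expected d px 18.9 scene [286.9 162.2]
mill2 [410.1 278.2] [ 11  10  17  17 162] [ 0.3495 -0.2985  0.112 ] expected d px 18.9 scene [164.9 158.9]
tray [   8   11   67   66 3426] [280.98949212 153.53210741] [ 0.66645708 -0.00835785  0.014     ]
```

View pics/discs.png

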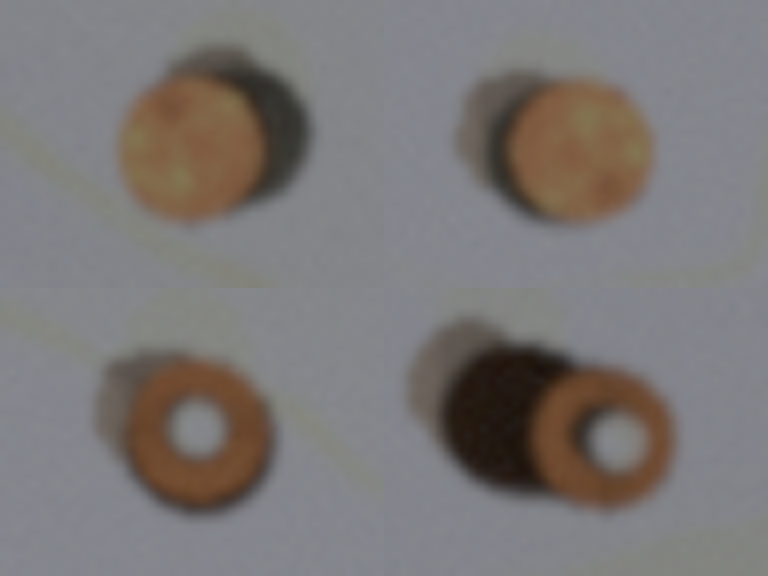

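```bash
cat >> h.py <<'E'
def circ(c,r,z): a=np.linspace(0,2*np.pi,40);return np.c_[c[0]+r*np.cos(a),c[1]+r*np.sin(a),0*a+z]
def box(c,yaw,lx,ly,z):
    t=np.radians(yaw);m=np.array([[1,1],[1,-1],[-1,-1],[-1,1],[1,1]])*[lx/2,ly/2]
    return np.c_[m@np.array([[np.cos(t),-np.sin(t)],[np.sin(t),np.cos(t)]]).T+np.array(c),np.full(5,z)]
def overlay(im,n,shapes,x0,y0,w,h,k):
    o=cv2.resize(im[y0:y0+h,x0:x0+w],None,fx=k,fy=k,interpolation=cv2.INTER_CUBIC)
    for s in shapes:
        p=(proj(s,n)-[x0,y0]+.5)*k-.5
        cv2.polylines(o,[np.round(p*16).astype(np.int32)],False,(0,255,0),1,cv2.LINE_AA,4)
    return o
E
cat > poses.py <<'E'
from h import *
P={"mill1":(.4678,.0175),"mill2":(.3497,-.3005),"jar1":(.3595,.310),"jar2":(.4457,-.1640),"tray":(.6665,-.0100),"bin":(.5447,-.3442,-7.97),"holder":(.5441,.3741,-11.99),"blade":(.4445,.1665,6.2)}
def shapes():
    S=[]
    for j in("jar1","jar2"):S+=[circ(P[j],.022,z) for z in(0,.052,.072)]
    for j in("mill1","mill2"):S+=[circ(P[j],.024,0),circ(P[j],.021,.112),circ(P[j],.009,.128)]
    S+=[circ(P["tray"],.085,0),circ(P["tray"],.085,.018)]
    b=P["bin"];S+=[box(b[:2],b[2],.074,.143,z) for z in(0,.03)]
    b=P["holder"];S+=[box(b[:2],b[2],.07,.13,.012),box(b[:2],b[2],.028,.106,.078),box(b[:2],b[2],.008,.09,.012)]
    b=P["blade"];S+=[box(b[:2],b[2],.08,.11,.046),box(b[:2],b[2],.014,.064,.122),box(b[:2],b[2],.004,.084,.096)]
    return S
E
python3 - <<'E'
from poses import *
t=cv2.imread("pics/top0.png");s=cv2.imread("pics/scene0.png");S=shapes()
cv2.imwrite("pics/o1.png",overlay(t,"top",S,95,110,200,150,4))
cv2.imwrite("pics/o2.png",overlay(t,"top",S,260,160,200,150,4))
cv2.imwrite("pics/o3.png",overlay(s,"scene",S,135,130,200,150,4))
cv2.imwrite("pics/o4.png",overlay(s,"scene",S,270,120,200,150,4))
E
```

```text
(no output)
```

View pics/o1.png

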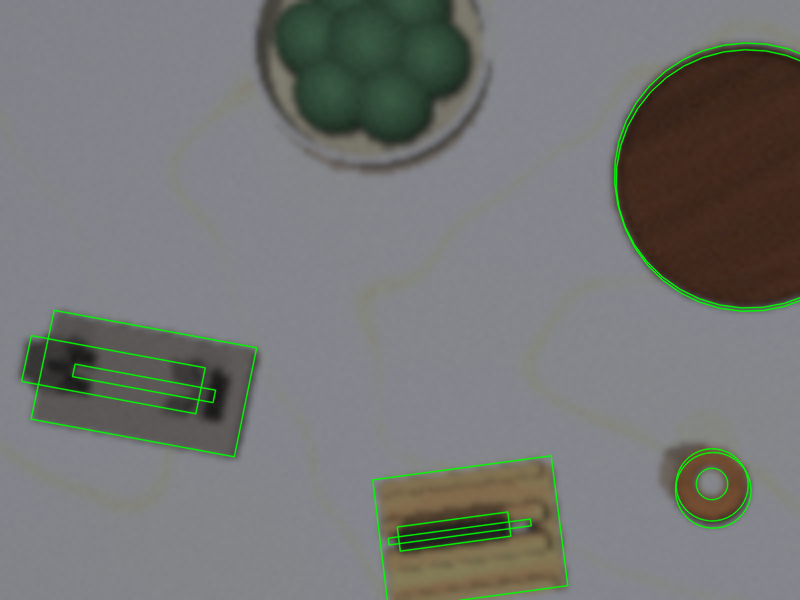

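View pics/o2.png

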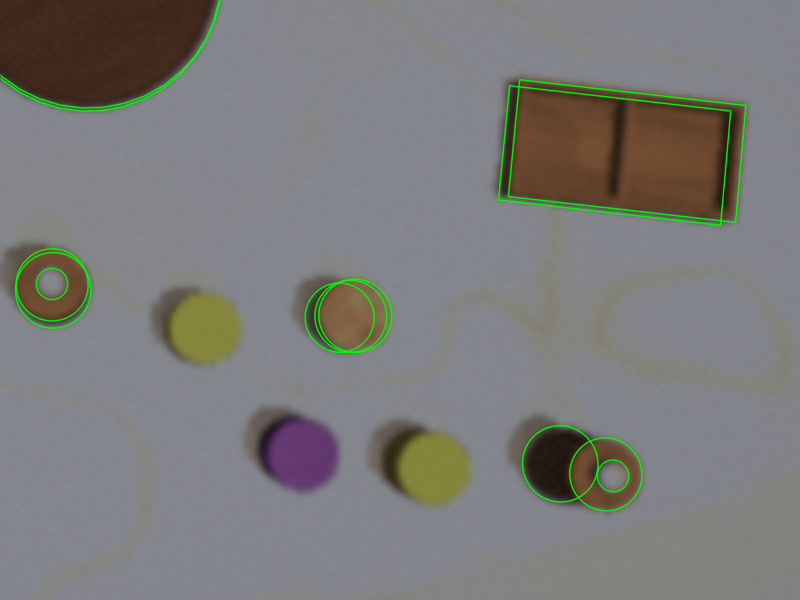

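View pics/o3.png

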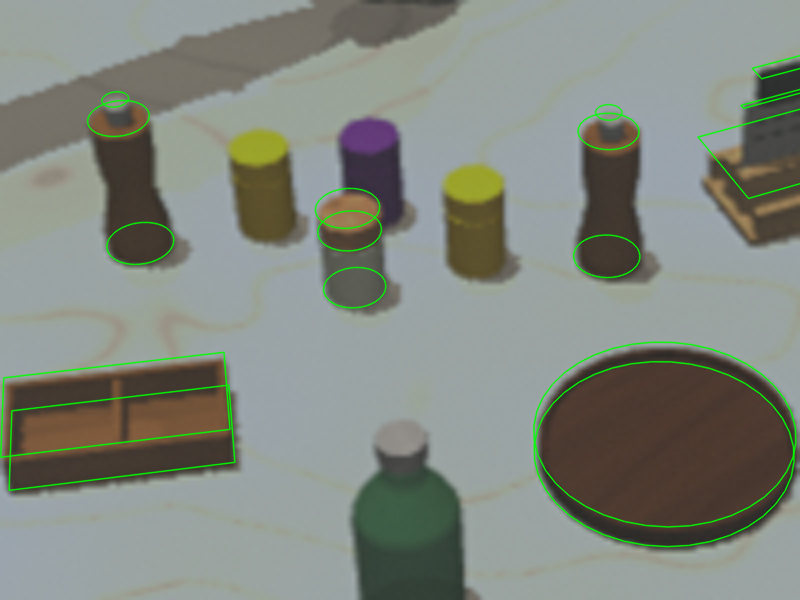

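View pics/o4.png

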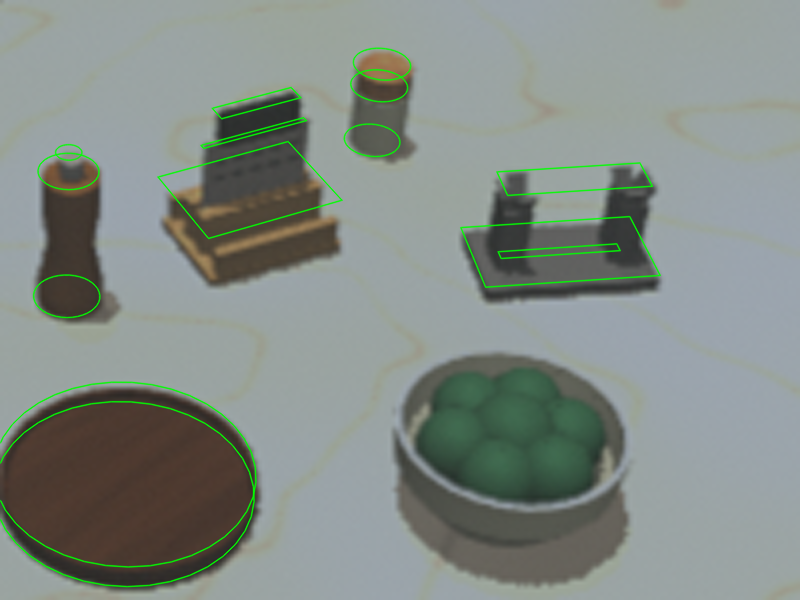

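The overlays fit well in the top view. The scene camera shows a steady offset of about 2 px, so I'll check the top view against the robot after the first placement. Next is a reach check for every pose I need.

```bash
cat >> poses.py <<'E'
def R(yaw): return [180,0,yaw]
E
python3 - <<'E'
from poses import *
print(robot.current_eef_rot(),robot.current_tool_pos(),robot.current_contact_force(),robot.current_finger_gap())
b=P["bin"];t=np.radians(b[2]);y=np.array([-np.sin(t),np.cos(t)]);c=np.array(b[:2])
print("bays",c+y*.0345,c-y*.0345)
h=P["holder"];bl=P["blade"]
T={"jar1":(*P["jar1"],.056),"jar2":(*P["jar2"],.056),"m1":(*P["mill1"],.095),"m2":(*P["mill2"],.095),"b+":(*(c+y*.0345),.061),"b-":(*(c-y*.0345),.061),"tr+":(.6665,.024,.105),"tr-":(.6665,-.044,.105),"blade":(bl[0],bl[1],.107),"hold":(h[0],h[1],.109)}
for k,p in T.items():
    ok=[]
    for yaw in range(-180,180,15):
        a=robot.inverse_kinematics(list(p),R(yaw)); a2=robot.inverse_kinematics([p[0],p[1],p[2]+.15],R(yaw))
        if a is not None and a2 is not None: ok.append((yaw,round(a[6])))
    print(k,ok)
E
```

```text
[ 1.79997270e+02 -1.57727242e-03  1.58641965e+01] [ 0.15037016 -0.52906239  0.24831756] [ 0.37701207 -0.76379082 -0.20605354] 0.9983205556877728
bays [ 0.54948358 -0.31003324] [ 0.53991642 -0.37836676]
jar1 [(-180, 13), (-165, 28), (-150, 43), (-135, 58), (-120, 73), (-105, 88), (-90, 103), (-75, 118), (-60, 133), (-45, 148), (-30, -147), (-15, -167), (0, -152), (15, -117), (30, -107), (45, -97), (60, -88), (75, -78), (90, -77), (105, -62), (120, -47), (135, -32), (150, -17), (165, -2)]
jar2 [(-180, 91), (-165, 105), (-150, 104), (-135, 119), (-120, 134), (-105, -140), (-90, -164), (-75, -150), (-60, -137), (-45, -122), (-30, -108), (-15, -94), (0, -81), (15, -67), (30, -53), (45, -39), (60, -24), (75, -10), (90, 4), (105, 18), (120, 32), (135, 48), (150, 63), (165, 77)]
m1 [(-180, 62), (-165, 76), (-150, 88), (-135, 103), (-120, 118), (-105, 133), (-90, 148), (-75, -139), (-60, -166), (-45, -151), (-30, -138), (-15, -125), (0, -111), (15, -96), (30, -82), (45, -67), (60, -52), (75, -37), (90, -23), (105, -8), (120, 7), (135, 21), (150, 36), (165, 50)]
m2 [(-180, 117), (-165, 131), (
[... 1292 characters left out ...]
, -85), (30, -73), (45, -60), (60, -46), (75, -32), (90, -18), (105, -4), (120, 11), (135, 25), (150, 39), (165, 54)]
blade [(-180, 45), (-165, 62), (-150, 70), (-135, 85), (-120, 100), (-105, 115), (-90, 130), (-75, 145), (-60, -143), (-45, -135), (-30, -171), (-15, -152), (0, -132), (15, -119), (30, -108), (45, -92), (60, -76), (75, -61), (90, -46), (105, -31), (120, -16), (135, -1), (150, 15), (165, 30)]
hold [(-180, 32), (-165, 47), (-150, 55), (-135, 70), (-120, 85), (-105, 100), (-90, 115), (-75, 130), (-60, 145), (-45, -140), (-30, -173), (-15, -166), (0, -150), (15, -128), (30, -113), (45, -99), (60, -87), (75, -72), (90, -57), (105, -43), (120, -28), (135, -13), (150, 2), (165, 17)]
```

```bash
cat >> poses.py <<'E'
def stat(tag=""):
    print(tag,"t",round(robot.current_time_s(),1),"pos",np.round(robot.current_tool_pos(),4),"F",np.round(robot.current_contact_force(),1),"gap mm",round(robot.current_finger_gap()*85,1))
def pick(x,y,z,yaw,zup,opening=.85,force=40,v=.2):
    fingers.gripper_to(opening)
    robot.move_to([x,y,zup],R(yaw))
    s=robot.line_to([x,y,z],velocity=v,f_stop=12); stat("down stop=%s"%s)
    fingers.gripper_to(0.0,force=force); stat("grip")
    return s
E
python3 - <<'E'
from poses import *
x,y=P["jar1"]
if not pick(x,y,.056,90,.25):
    robot.line_to([x,y,.22],velocity=.25); stat("lift")
E
```

```text
down stop=False t 5.3 pos [0.3601 0.3109 0.057 ] F [ 0.9  0.4 -0.4] gap mm 72.1
grip t 5.7 pos [0.3603 0.3107 0.0571] F [ 0.4 -0.6  6.2] gap mm 42.9
lift t 6.5 pos [0.3589 0.3088 0.2185] F [-0.3 -0.2 -2.2] gap mm 42.9
```

```bash
cat >> poses.py <<'E'
def place(x,y,zabove,zend,yaw,open_to,zup,fs=8,slow=.05):
    robot.move_to([x,y,zup],R(yaw)); robot.pause(.2)
    robot.line_to([x,y,zabove],velocity=.2); robot.pause(.1)
    s=robot.line_to([x,y,zend],velocity=slow,f_stop=fs); stat("place stop=%s"%s)
    fingers.gripper_to(open_to); stat("open")
    robot.line_to([x,y,zup],velocity=.25)
def save(n,name):
    im=vision.grab_frame(n); cv2.imwrite(name,im[:,:,::-1]); return im[:,:,::-1].copy()
E
python3 - <<'E'
from poses import *
place(.5399,-.3784,.085,.058,82,.75,.2)
stat()
E
```

```text
place stop=True t 10.6 pos [ 0.5396 -0.3785  0.0618] F [-0.4 -0.   2.8] gap mm 42.7
open t 10.9 pos [ 0.5387 -0.3782  0.0608] F [ 0.6 -0.1 -0.2] gap mm 63.7
 t 11.6 pos [ 0.5391 -0.3783  0.1986] F [-0.  -0.2 -0.1] gap mm 64.0
```

```bash
python3 - <<'E'
from poses import *
x,y=P["jar2"]
if not pick(x,y,.056,30,.22,opening=.78):
    robot.line_to([x,y,.22],velocity=.25); stat("lift")
    save("top","pics/top1.png")
E
```

```text
down stop=False t 13.8 pos [ 0.4469 -0.1643  0.0568] F [1.1 0.6 1.1] gap mm 66.3
grip t 14.1 pos [ 0.447  -0.1645  0.0574] F [-0.6 -0.3  7.1] gap mm 42.5
lift t 14.9 pos [ 0.4443 -0.1639  0.2185] F [-0.1 -0.  -2.1] gap mm 43.1
```

View pics/top1.png

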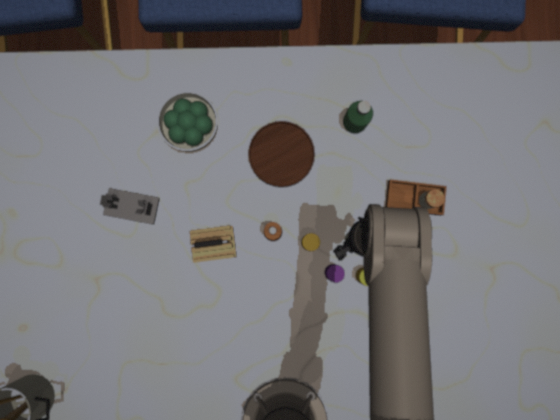

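The top view shows the first jar standing in the right-hand bay, with its cork at about (434,199). The other objects look unmoved. I'll place the second jar in the left-hand bay.

```bash
python3 - <<'E'
from poses import *
place(.5495,-.310,.085,.058,82,.72,.2)
robot.move_to([.45,-.05,.3],R(90))
im=save("top","pics/top2.png"); stat()
S=shapes(); b=[(.5495,-.310),(.5397,-.3784)]
S2=S[-8:]+S[12:]+[circ(c,.022,.077) for c in b]
cv2.imwrite("pics/o5.png",overlay(im,"top",S2,370,160,90,75,8))
E
```

```text
place stop=True t 17.3 pos [ 0.5494 -0.3102  0.0621] F [-0.1 -1.   3.4] gap mm 42.6
open t 17.6 pos [ 0.5484 -0.3101  0.061 ] F [ 0.2  0.6 -0.3] gap mm 61.3
 t 19.5 pos [ 0.4503 -0.0522  0.2994] F [-0.9  0.6 -0.5] gap mm 61.2
```

View pics/o5.png

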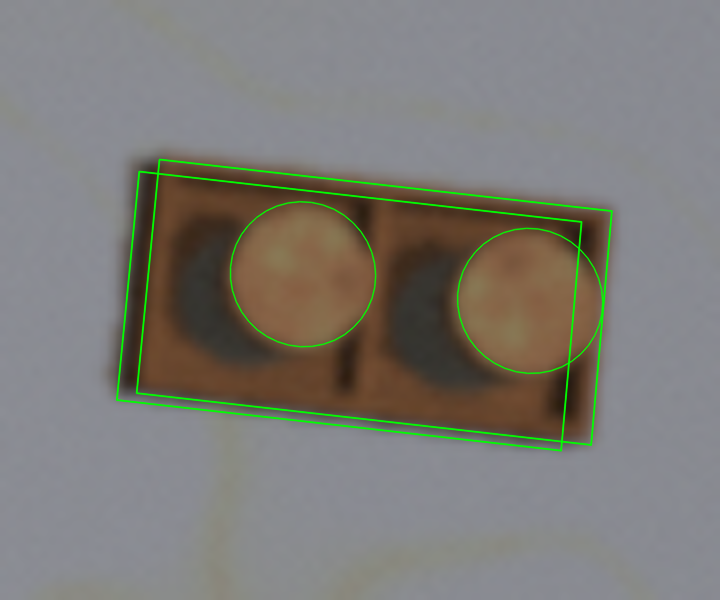

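Both corks match the commanded robot poses to about 1 mm, so the top camera agrees with the robot. Next are the mills.

```bash
python3 - <<'E'
from poses import *
for (x,y),(tx,ty) in ((P["mill1"],(.6665,.024)),(P["mill2"],(.6665,-.044))):
    if pick(x,y,.097,90,.25,opening=.85): break
    robot.line_to([x,y,.30],velocity=.25); stat("lift")
    if robot.current_finger_gap()*85<36: print("LOST");break
    place(tx,ty,.13,.103,90,.75,.28)
robot.move_to([.45,.166,.3],R(96)); 
im=save("top","pics/top3.png"); save("scene","pics/scene3.png"); stat()
cv2.imwrite("pics/o6.png",overlay(im,"top",[circ(P["tray"],.085,.018),circ((.6665,.024),.021,.122),circ((.6665,-.044),.021,.122)],230,100,100,80,8))
E
```

```text
down stop=False t 21.1 pos [0.4691 0.0173 0.0982] F [-0.1 -0.3  0.3] gap mm 72.5
grip t 21.5 pos [0.4691 0.0176 0.0982] F [ 0.2 -0.3  6.3] gap mm 40.5
lift t 22.5 pos [0.4667 0.0171 0.2984] F [ 0.2  0.1 -2.2] gap mm 40.7
place stop=True t 25.0 pos [0.6672 0.0239 0.108 ] F [-0.   0.9  4.5] gap mm 40.9
open t 25.3 pos [0.6662 0.0236 0.1067] F [-0.3  0.4  0.2] gap mm 63.7
down stop=False t 29.0 pos [ 0.351  -0.3007  0.098 ] F [ 0.6 -0.6  1.4] gap mm 72.2
grip t 29.4 pos [ 0.3504 -0.3011  0.0982] F [-0.6  0.9  6.2] gap mm 41.1
lift t 30.3 pos [ 0.3486 -0.3     0.2984] F [-0.4 -0.5 -2.5] gap mm 40.7
place stop=True t 33.5 pos [ 0.6663 -0.044   0.108 ] F [-0.8  0.6  3.3] gap mm 40.7
open t 33.9 pos [ 0.6655 -0.0445  0.1069] F [0.2 0.5 0.2] gap mm 63.8
 t 36.0 pos [0.4516 0.1646 0.2998] F [ 1.3 -0.4 -0.3] gap mm 63.9
```

View pics/o6.png

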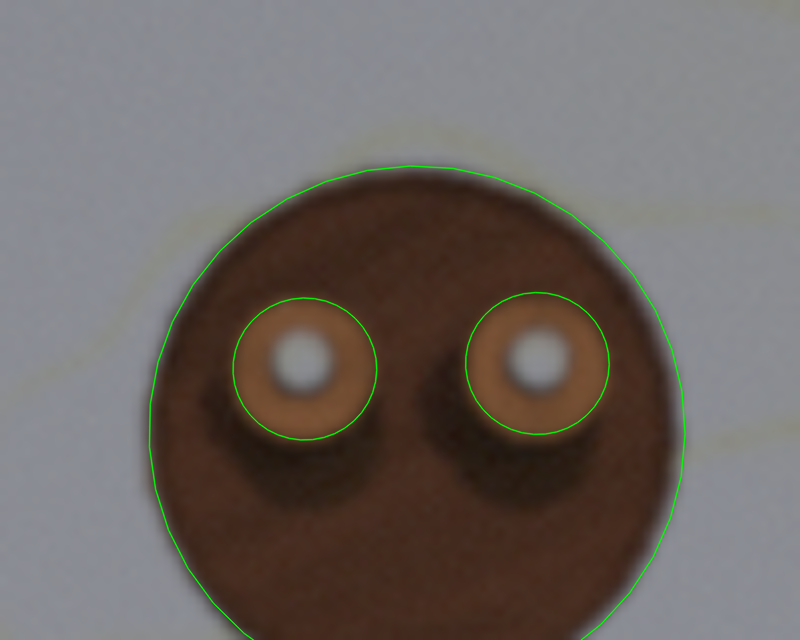

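View pics/scene3.png

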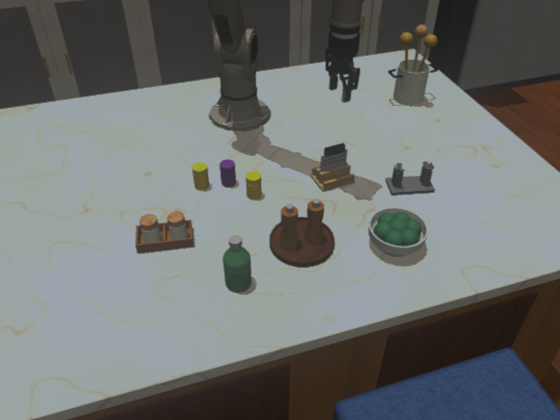

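The scene view shows both mills standing on the tray at about (290,228) and (316,222), and both jars in the bin. Before inserting the blade, I'll refine the yaw of the holder and the blade from averaged frames.

```bash
python3 - <<'E'
from poses import *
im=np.mean([vision.grab_frame("top").astype(float) for _ in range(6)],0)
g=im.mean(2); cv2.imwrite("pics/avg.png",im[:,:,::-1])
def edge(gr,o,pts_axis,lo,hi,sgn):
    out=[]
    for c in pts_axis:
        col=gr[lo:hi,c]; d=np.diff(cv2.GaussianBlur(col[:,None],(1,3),0)[:,0])*sgn
        i=int(np.argmax(d))
        if 0<i<len(d)-1:
            den=d[i-1]-2*d[i]+d[i+1]; off=.5*(d[i-1]-d[i+1])/den if den else 0
            out.append((c,lo+i+.5+off))
    return np.array(out)
def wline(px,z):
    w=np.array([unproj(p,z)[:2] for p in px],np.float32)
    vx,vy,x0,y0=cv2.fitLine(w,cv2.DIST_HUBER,0,.001,.001).ravel()
    if vy<0: vx,vy=-vx,-vy
    r=(w-[x0,y0])@[-vy,vx]
    return np.degrees(np.arctan2(-vx,vy)),(x0,y0),r.std(),w
# holder: upper edge light->dark (sgn -1), cols 113..156 ; lower edge dark->light
H={}
for nm,cols,f,sg in(("up",range(113,156),lambda c:187.5+ (c-110)*.183,-1),("low",range(108,150),lambda c:214.5+(c-104)*.185,1)):
    px=[]
    for c in cols:
        m=int(round(f(c))); e=edge(g,0,[c],m-5,m+6,sg)
        px+=list(e)
    H[nm]=wline(np.array(px),.012); print(nm,len(px),H[nm][:3])
yaw=np.mean([H["up"][0],H["low"][0]]);t=np.radians(yaw);n=np.array([np.cos(t),np.sin(t)])
a=np.array(H["up"][1])@n;b=np.array(H["low"][1])@n;print("yaw",yaw,"width",a-b,"n-mid",(a+b)/2, "old",np.array(P["holder"][:2])@n)
P["holder"]=(P["holder"][0],P["holder"][1],yaw)
y=np.array([-np.sin(t),np.cos(t)]);s=np.array(P["holder"][:2])@y
def S(pt,yw): 
    L=[box(pt,yw,.07,.13,.012),box(pt,yw,.028,.106,.078),box(pt,yw,.008,.09,.064)];return L
c=n*(a+b)/2+y*s; print("centre",c)
cv2.imwrite("pics/o7.png",overlay(im[:,:,::-1].astype(np.uint8),"top",S(c,yaw),95,175,75,60,10))
cv2.imwrite("pics/o7n.png",cv2.resize(im[175:235,95:170,::-1].astype(np.uint8),None,fx=10,fy=10,interpolation=cv2.INTER_CUBIC))
E
```

```text
up 43 (np.float32(-12.085101), (np.float32(0.578122), np.float32(0.36770368)), np.float32(0.0015201664))
low 41 (np.float32(-6.444875), (np.float32(0.51029354), np.float32(0.36874786)), np.float32(0.0038651086))
yaw -9.264988 width 0.06711167 n-mid 0.4778236 old 0.47677144113630054
centre [0.54513842 0.3739306 ][ WARN:0@6.634] global loadsave.cpp:1063 imwrite_ Unsupported depth image for selected encoder is fallbacked to CV_8U.
```

View pics/o7.png

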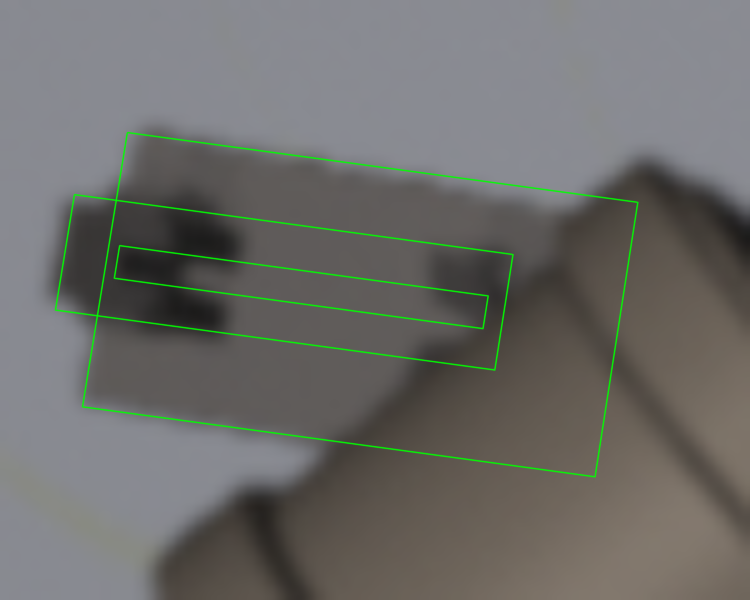

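View pics/o7n.png

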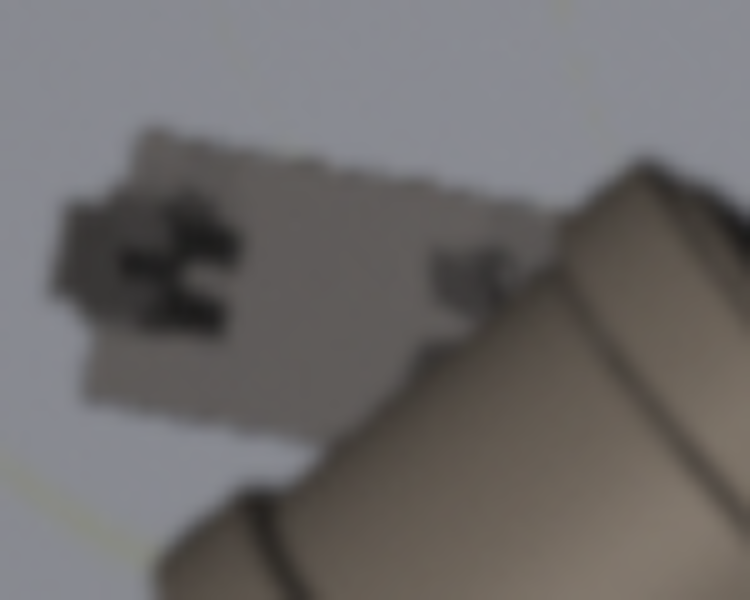

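The arm hides part of the holder in this view. I'll use the three earlier unobstructed frames instead.

```bash
python3 - <<'E'
from poses import *
from scipy.optimize import least_squares
im=np.mean([cv2.imread(f"pics/top{i}.png").astype(float) for i in range(3)],0); g=cv2.GaussianBlur(im.mean(2),(3,3),0)
def edgept(p0,p1,sgn):  # 1D subpixel strongest edge along p0->p1
    n=81;s=np.linspace(0,1,n);xy=np.outer(1-s,p0)+np.outer(s,p1)
    v=cv2.remap(g.astype(np.float32),xy[:,0].astype(np.float32),xy[:,1].astype(np.float32),cv2.INTER_CUBIC).ravel()
    d=np.gradient(v)*sgn;i=int(np.argmax(d)); return xy[i],d[i]
def fit(c,yaw,z,lx,ly,sides,sgn,half=.008,fr=.8):
    t=np.radians(yaw);ex=np.array([np.cos(t),np.sin(t)]);ey=np.array([-np.sin(t),np.cos(t)]);res={}
    for k,(a,b,h,l) in {"+x":(ex,ey,lx/2,ly),"-x":(-ex,ey,lx/2,ly),"+y":(ey,ex,ly/2,lx),"-y":(-ey,ex,ly/2,lx)}.items():
        if k not in sides: continue
        W=[]
        for s in np.linspace(-fr/2,fr/2,31)*l:
            q=np.array(c)+a*h+b*s
            e,d=edgept(proj([*(q-a*half),z])[0],proj([*(q+a*half),z])[0],sgn)
            W.append(unproj(e,z)[:2])
        W=np.array(W,np.float32);vx,vy,x0,y0=cv2.fitLine(W,cv2.DIST_HUBER,0,.001,.001).ravel()
        dev=(W-[x0,y0])@np.array([-vy,vx]); 
        ang=np.degrees(np.arctan2(-vx,vy)) if "x" in k else np.degrees(np.arctan2(vy,vx))
        ang=(ang+90)%180-90
        res[k]=(round(float(ang),2),round(float((np.array([x0,y0])-c)@a-h),4),round(float(np.abs(dev).max()),4))
    return res
print("holder",fit((.5445,.374),-11,.012,.07,.13,("+x","-x","-y"),1))
print("handle",fit((.4445,.1665),6.5,.122,.014,.064,("+x","-x","+y","-y"),1,half=.005,fr=.7))
print("rack",fit((.4445,.1665),6.5,.046,.08,.11,("+x","-x","+y","-y"),1))
print("bin",fit((.5447,-.3442),-8,.03,.074,.143,("+x","+y","-x","-y"),1))
E
```

```text
holder {'+x': (-12.1, -0.0006, 0.0014), '-x': (-12.63, 0.0017, 0.0014), '-y': (-11.88, 0.003, 0.0016)}
handle {'+x': (9.37, 0.0039, 0.0064), '-x': (5.53, 0.0017, 0.0011), '+y': (-1.31, 0.0004, 0.0025), '-y': (-0.06, 0.0003, 0.0022)}
rack {'+x': (6.41, -0.001, 0.0036), '-x': (6.71, -0.0003, 0.0041), '+y': (5.46, -0.002, 0.0061), '-y': (6.32, 0.001, 0.0078)}
bin {'+x': (-8.25, -0.0, 0.002), '-x': (-8.11, 0.0017, 0.0015), '+y': (-7.91, 0.0072, 0.0013), '-y': (-9.14, -0.0009, 0.002)}
```

```bash
python3 - <<'E'
from poses import *
x,y=.4443,.1665
if not pick(x,y,.107,96.4,.25,opening=.6,force=60):
    robot.line_to([x,y,.17],velocity=.08); stat("lift1")
    robot.line_to([x,y,.27],velocity=.2); stat("lift"); print(robot.current_eef_rot())
    robot.move_to([.544,.3742,.27],R(77.7)); robot.pause(.3); stat("over holder")
    im=save("scene","pics/scene4.png"); im2=save("top","pics/top4.png")
    cv2.imwrite("pics/s4z.png",cv2.resize(im[70:220,330:480],(600,600),interpolation=cv2.INTER_CUBIC))
E
```

```text
down stop=False t 37.7 pos [0.4458 0.1675 0.1086] F [0.4 0.2 1.3] gap mm 50.8
grip t 38.1 pos [0.4449 0.1668 0.1081] F [-1.  -1.5  5.6] gap mm 13.5
lift1 t 39.1 pos [0.444  0.1661 0.1696] F [-0.2  0.9 -1.6] gap mm 12.8
lift t 39.7 pos [0.4437 0.166  0.2689] F [ 0.3 -0.4 -2.3] gap mm 12.6
[-1.79893446e+02  5.03243349e-02  9.63980302e+01]
over holder t 40.9 pos [0.5448 0.3726 0.2708] F [ 0.3  1.1 -1.6] gap mm 13.0
```

View pics/s4z.png

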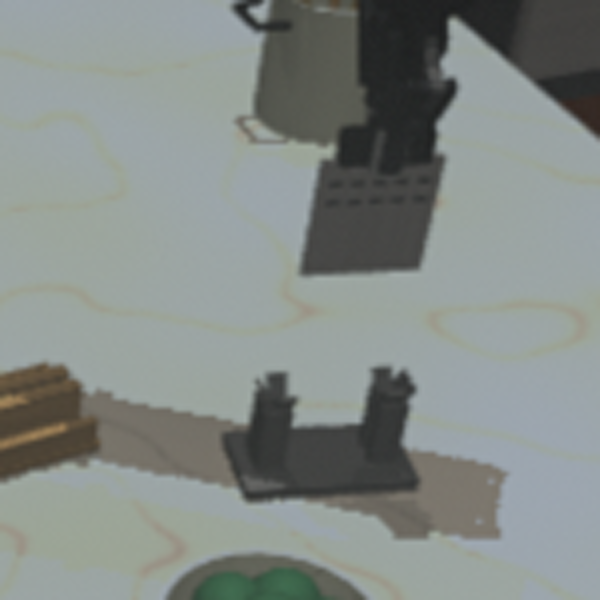

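The zoomed scene view shows the blade held upright and parallel to the holder. Now I'll go down slowly, stopping on force.

```bash
python3 - <<'E'
from poses import *
x,y=.544,.3742
robot.line_to([x,y,.185],velocity=.15); robot.pause(.3); stat("pre")
s=robot.line_to([x,y,.107],velocity=.03,f_stop=10); stat("ins stop=%s"%s)
robot.pause(.2); stat(); print(robot.current_torque(),robot.current_eef_rot())
im=save("scene","pics/scene5.png")
cv2.imwrite("pics/s5z.png",cv2.resize(im[70:220,330:480],(600,600),interpolation=cv2.INTER_CUBIC))
E
```

```text
pre t 42.1 pos [0.5443 0.3746 0.186 ] F [ 0.3 -0.8 -0.8] gap mm 13.1
ins stop=True t 44.4 pos [0.544  0.3742 0.1102] F [-0.  -0.7  3.8] gap mm 12.8
 t 44.6 pos [0.544  0.3742 0.1102] F [-0.4 -0.   5.4] gap mm 13.2
[-0.09376715  0.0833383  -0.03807525] [1.79978566e+02 1.10817820e-02 7.76837970e+01]
```

View pics/s5z.png

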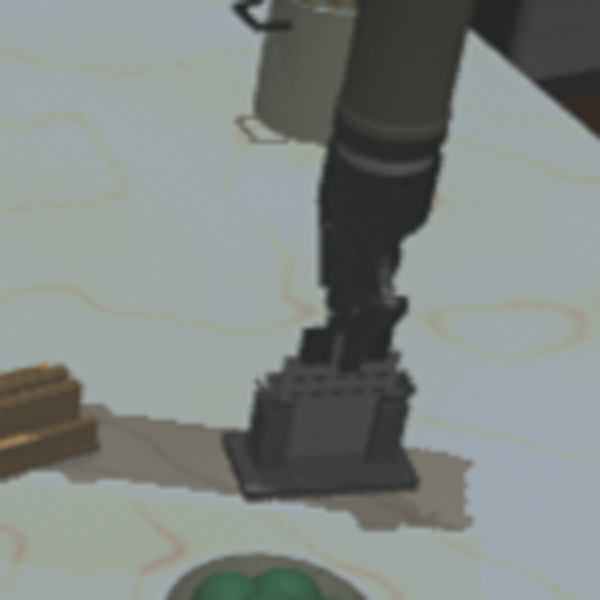

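It stopped at a TCP height of 0.1102 m, where the fully home position predicts about 0.110. There was no lateral force, and the picture shows the blade down on the base between the channels. I'll release it, retreat and check everything.

```bash
python3 - <<'E'
from poses import *
x,y=.544,.3742
fingers.gripper_to(.5); robot.pause(.2); stat("rel")
robot.line_to([x,y,.30],velocity=.15)
robot.move_to([.30,-.30,.35],R(60)); robot.pause(.3); stat("away")
t=save("top","pics/top6.png"); s=save("scene","pics/scene6.png")
h=(.544,.3742);w=77.7-90
S=[box(h,w,.07,.13,.012),box(h,w,.014,.064,.124)]
cv2.imwrite("pics/o8.png",overlay(t,"top",S,95,170,80,60,8))
cv2.imwrite("pics/s6z.png",cv2.resize(s[110:320,120:460],(800,494),interpolation=cv2.INTER_CUBIC))
cv2.imwrite("pics/t6z.png",cv2.resize(t[70:330,80:480],(800,520),interpolation=cv2.INTER_CUBIC))
E
```

```text
rel t 45.2 pos [0.5433 0.3732 0.1082] F [ 0.2  0.1 -0.1] gap mm 42.7
away t 49.5 pos [ 0.3003 -0.2998  0.3499] F [ 0.9 -1.8  0.6] gap mm 42.5
```

View pics/o8.png

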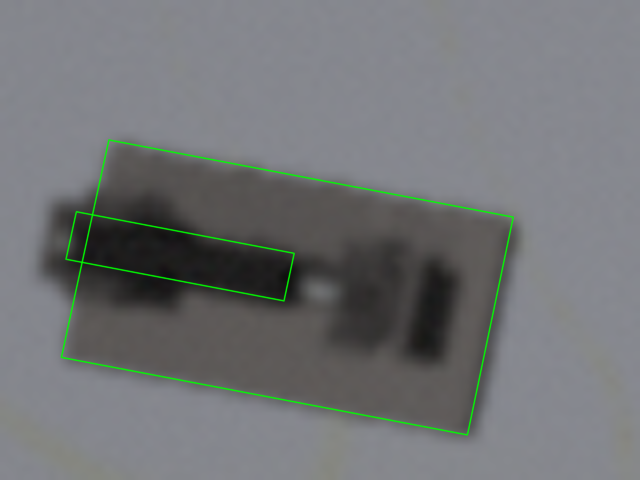

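View pics/s6z.png

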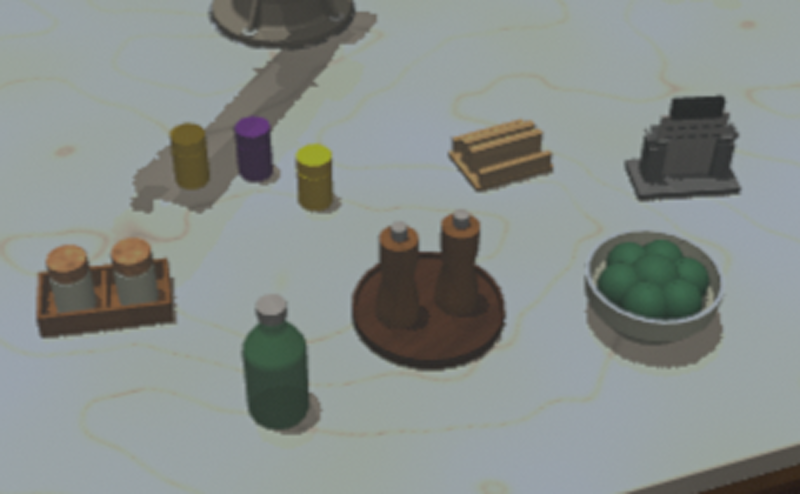

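View pics/t6z.png

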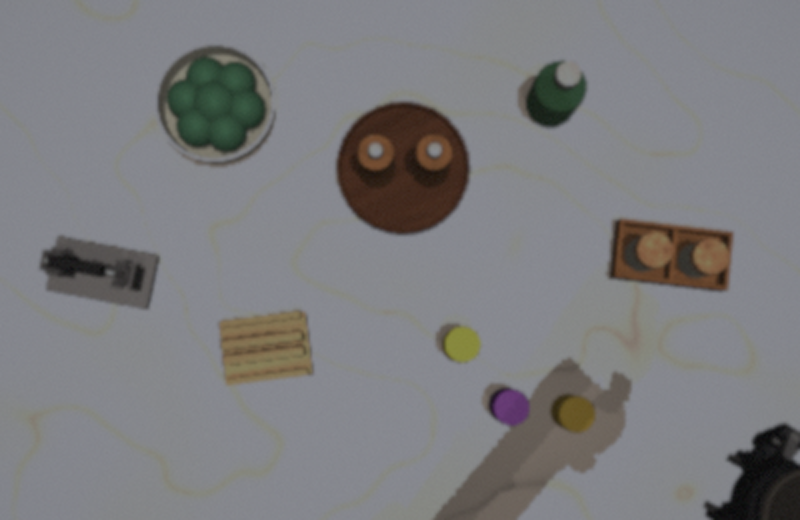

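The final views show both mills upright on the tray, one cork jar in each bay, and the blade seated and in line. The bowl and bottle sit at the same pixels as at the start, and the gripper is clear of everything. Handing in.

```bash
python3 - <<'E'
from poses import *
stat(); print(workorder.close_job())
E
```

```text
t 49.6 pos [ 0.3001 -0.3     0.35  ] F [-0.3 -1.2 -0.4] gap mm 42.3
the job is handed in; nothing more can be done
None
```

I finished the tidy-up and handed the job in at 49.6 s of the 134 s allowed; no verdict was reported.

- **Mills:** both stand upright on the tray, about 34 mm either side of its centre, and touched down at the tray-floor height.
- **Jars:** one cork-lidded jar stands in each bay of the bin. Both came down at the bin-floor height, and their tops match the commanded spots to about 1 mm in the top view.
- **Blade:** it slid into the holder with no sideways force and stopped at a tool height of 110.2 mm, where fully home predicts about 110 mm. The last pictures show it upright and in line.
- **Everything else:** the bowl, the oil bottle and the yellow and purple look-alikes appear unmoved. The gripper is open and well clear.

**Checks that disagreed:** the scene camera sat about 2 px off the top camera throughout. I trusted the top camera because it matched the robot's placements. One attempt to refine the holder's angle failed because the arm blocked the view, so I redid it from earlier unobstructed pictures. The handle's right end looked about 2.5 mm off my overlay in the last top view. I took that as the handle's visible end face and did not measure it further.

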